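# Test the clamp screws in the thread gauge

## Task

Three wooden clamp screws stand started in the nuts of the thread gauge. Try each one by turning it clockwise: run those that turn freely fully home, collar down on the nut, and leave them there; take any screw that binds out of its nut and put it in the scrap tray. Leave the mallet, the cutting tools and the carving where they are.

Things in the scene. Friction and masses are not known exactly. Their poses are not given: they have to be found in the camera images.
- screw_a: Wooden clamp screw, 90 g, one of three alike, standing knob up in any one of the nuts. Origin: centre of the shank's lower end; z up its axis; x along the dark line on the knob's top. Shank 19 mm across (28 over the threads) up to z = 37 mm; collar 40 mm across, z 37 to 43; round knob 26 mm across, z 43 to 70, gripped from above. Starts with its collar about 6 mm above the nut.
- screw_b: Another such screw: same build, sizes, axes and start as screw_a; its thread may be good or crushed, which hardly shows.
- screw_c: Another such screw: same build, sizes, axes and start as screw_a; its thread may be good or crushed, which hardly shows.
- screw_a_collar (a point): Centre of the underside of screw_a's collar, on its axis, 37 mm above its origin.
- screw_b_collar (a point): Centre of the underside of screw_b's collar, on its axis, 37 mm above its origin.
- screw_c_collar (a point): Centre of the underside of screw_c's collar, on its axis, 37 mm above its origin.
- gauge: Thread gauge, fixed to the bench: wooden bar 70 x 300 x 20 mm (long along its y) with three plain steel hexagonal nuts, 50 mm across flats, 95 mm apart. Origin: centre of its underside, z up; nut tops 40 mm above it. Right-hand thread, lead 30 mm: turned clockwise seen from above, a screw sinks 4.8 mm per rad.
- nut_1 (a point): Centre of the top face of the nut at the gauge's +y end, 40 mm above the bench. In any nut, a good screw turns freely (under 0.2 N m) for about 1.35 rad (1.2 to 1.5), until its collar rests on the nut; a crushed one stops dead after 0.2 to 0.6 rad, collar still 3 to 5 mm above the nut.
- nut_2 (a point): Centre of the top face of the middle nut, 40 mm above the bench. At its start, or turned back to it, a screw is not yet locked by the thread and lifts straight out of any nut (clear after 32 mm of lift).
- nut_3 (a point): Centre of the top face of the nut at the gauge's -y end, 40 mm above the bench.
- tray: Scrap tray of plywood, fixed, open on top, 180 (x) x 150 (y) x 40 mm, walls and floor 6 mm. Origin: centre of its underside, z up.
- mallet: Bystander: carver's round wooden mallet standing on its head, 84 mm across, 220 mm tall. Origin: centre of its underside.
- gouge: Bystander: gouge lying on the bench, wooden handle 125 x 24 x 22 mm and narrow steel blade, about 230 mm long along its x. Origin: underside, near where handle and blade meet.
- chisel: Bystander: chisel like the gouge, with a blade 18 mm wide.
- carving: Bystander: half-finished carving in light wood, 55 x 115 x 40 mm. Origin: centre of its underside.
There are look-alikes about, which are no part of the job. Several things have the shape of the tray; the one meant has the colours described above.

How it is judged:
By the outcome, as a careful person would: the job done as asked, in the order asked, and still so for the second after the job is handed in, with the robot touching nothing.
It also fails if it takes over 67 s, if anything falls off the work surface, if the arm or the gripper's body presses on something with over 40 N, if the wrist force passes 120 N, or if a joint passes its speed limit or range.

## Robot

A 6-joint arm with a two-finger parallel gripper is mounted at the origin on the work surface. World frame = base frame: x ahead of the robot, y to its left, z up, the work surface at z = 0. Lengths are in mm, angles in rad, forces in N, time in s.
With the tool pointing down it reaches from about 300 to 775 mm from the base axis. Payload 14.6 kg.
Tool frame: the origin (TCP) lies between the finger pads; the fingertips stand ahead of it and the grasp point (between the pads) lies 11 mm behind it (manip.finger_overhang is the z of the fingertips in the tool frame, in mm); z points along the fingers, y is the line along which they close (so a half turn about z gives the same grasp; the last joint's range is limited). The gripper opens to 94 mm and grips with 3 to 60 N. Pads are 16 mm wide; open, the fingers measure 119 mm over their backs; the gripper's body (75 mm by 177 mm) begins 78 mm behind the grasp point.
Start: joints at [1.18, 0.3, 1.521, -0, 1.321, -0.067], TCP at [174.991, 521.409, 213.446] pointing down, gripper open.
Joint ranges: [-3.03, 3.03], [-0.79, 2.21], [0.23, 2.52], [-1.04, 4.18], [0, 3.07], [-2.55, 2.55]. Speed limits (rad/s): [2.22, 2.22, 2.57, 3.14, 3.14, 3.14].

## Interface

Orientations are given as [roll, pitch, yaw] about the fixed x, y, z axes, in that order (R = Rz(yaw) Ry(pitch) Rx(roll)).
In Python, from cell import manip gives the robot as it stands.
- The arm moves only by the tool jog_arm, never from a script. Its argument "series" is a list of rows, each a list of 7 numbers: the shift along the world's x, y, z as a fraction of full scale, then the turn, a rotation vector about the world's x, y, z as a fraction of full scale, then the closure, from 0 (fully open) to 1 (shut). In form: [[dx, dy, dz, wx, wy, wz, fingers], ...]. A call has 1 to 8 rows; each row is the pose to reach, as a shift and turn from the pose commanded when the call began; what a row does not reach only later rows make up. Full scale, the value 1, is 120 mm for a shift and 90 degrees for a turn. A row lasts 1/12 s, in which the tool goes at most 41.7 mm and 7.16 degrees, less where a joint would pass 70% of its speed; a pose out of reach is approached as far as the arm can. A call with a number of a shift or a turn outside -1 to 1 is refused whole. A call with a gripper value outside its range is refused whole. The fingers move at their own pace and stop on an object; "grip_force" is the grip in N (left out, the last holds). Time passes only in rows, so rows that repeat a pose let the fingers close. It gives the time, the measured TCP pose, the force, the opening and the grip force at its end, in the units of the state.
- manip.read_state(): the state, without advancing time (a new reading comes with each control period).
- manip.camera(name): name is "scene" or "top" or "wrist"; returns a dict with "frame" (420x560x3 uint8, red, green, blue), "vfov" (degrees; the focal length in pixels is half the picture's height over the tangent of half this angle, whatever the lens; pixels are square), "cx", "cy" (the principal point, pixels), "R" (3x3) and "t" (3): a world point X has camera coordinates R X + t; the wrist camera has in their place "hand_eye" (4x4, takes a point from camera to tool coordinates, whose origin is the TCP and whose axes are the flange's). Camera axes: x right, y down, z forward; pixel columns grow to the right and rows downward; lengths in mm; the calibration is good to about 2 mm. A picture is of the moment at which its call begins: read the wrist's pose just before it. There is no depth.
- manip.sign_off(): hands the job in; it is judged then, once.
The state is a dict: "clock": time; "joints": joint angles; "qd": joint speeds; "effort": joint torques, N m; "eef_pos": TCP position; "eef_rot": TCP orientation; "wrist_force": force on the tool from outside, world axes, zero at the start; "moment": the same for the moment, N m; "finger_gap": finger opening in mm; "finger_force": force on a finger pad.
Only numpy, scipy, OpenCV 4.12 (cv2) and the standard library are available. Lean on these libraries where they do the work, as an engineer would, in place of code of your own. Each camera call takes 0.05 s, during which the arm holds its last target. There are 200 camera calls.

## Working session

There is one attempt and no reset: what is moved stays moved. The work goes in short steps, Python scripts to look and compute and a tool call to move; the robot and the scene stay as the last step left them, time stands still between calls to the robot, and variables do not carry over. Pictures are saved under pics/ and viewed, at most 10 in all, crops included, and the job is handed in when it is done.

Besides the shell and the picture viewer there is one more tool, called after ">>>" in YAML: its name, and indented under it one key for each argument. jog_arm: Moves the arm, as the interface text tells. Its arguments: {"type":"object","properties":{"series":{"type":"array"},"grip_force":{"type":"number"}},"required":["series"]}

```bash
mkdir -p pics; cat > h.py <<'E'
import numpy as np, cv2
from cell import manip
def K(c):
    f=c["frame"].shape[0]/2/np.tan(np.radians(c["vfov"])/2); return f
def ray(c,u,v):
    R=np.array(c["R"]);t=np.array(c["t"]);f=K(c)
    d=R.T@np.array([(u-c["cx"])/f,(v-c["cy"])/f,1.]); return -R.T@t,d
def onz(c,u,v,z):
    o,d=ray(c,u,v); return o+d*(z-o[2])/d[2]
def proj(c,X):
    p=np.array(c["R"])@np.array(X,float)+np.array(c["t"]);f=K(c);return c["cx"]+f*p[0]/p[2],c["cy"]+f*p[1]/p[2]
def save(n,f): cv2.imwrite("pics/"+n,f[:,:,::-1])
E
python3 - <<'E'
from h import *
import pickle
a={n:manip.camera(n) for n in("scene","top")}
pickle.dump(a,open("a.pkl","wb"))
for n in a: save(n+"0.png",a[n]["frame"]); print(n,{k:v for k,v in a[n].items() if k!="frame"})
print(manip.read_state(),manip.finger_overhang)
E
```

```text
scene {'vfov': 54.90904341942554, 'cx': 271.9556154149174, 'cy': 208.98860077826433, 'R': array([[ 0.55289589,  0.83297295,  0.02149869],
       [ 0.61887781, -0.393238  , -0.67996627],
       [-0.55793941,  0.38925562, -0.73292815]]), 't': array([-345.72761413, -251.66498264, 1453.18380936])}
top {'vfov': 47.687491809079624, 'cx': 280.7995853100202, 'cy': 208.33155126151192, 'R': array([[ 0.0139788 , -0.99989299, -0.00431276],
       [-0.99754077, -0.0136494 , -0.0687467 ],
       [ 0.06868047,  0.00526315, -0.99762483]]), 't': array([  50.74574441,  520.49212335, 1417.54783975])}
{'clock': 0.1, 'joints': array([ 1.18041234e+00,  3.00417861e-01,  1.52152722e+00,  2.03923838e-05,
        1.32070994e+00, -6.66241363e-02]), 'qd': array([-9.30120685e-05, -2.19112520e-04, -2.83546455e-03,  1.02997858e-03,
       -3.89390890e-04,  6.12057405e-04]), 'effort': array([-1.39250194e-03, -5.32635033e+01, -3.53281260e+01,  7.08518852e-02,
        2.34775187e-02, -8.57067880e-05]), 'eef_pos': array([174.8946947 , 521.20536575, 212.93831439]), 'eef_rot': array([-3.14053396e+00, -9.04358225e-05,  2.81782770e+00]), 'wrist_force': array([-0.13426325,  0.85065029, -0.16671459]), 'moment': array([-0.02209797, -0.01437279, -0.02398572]), 'finger_force': 0.0, 'finger_gap': 93.84628284220793} 8.0
```

View pics/top0.png

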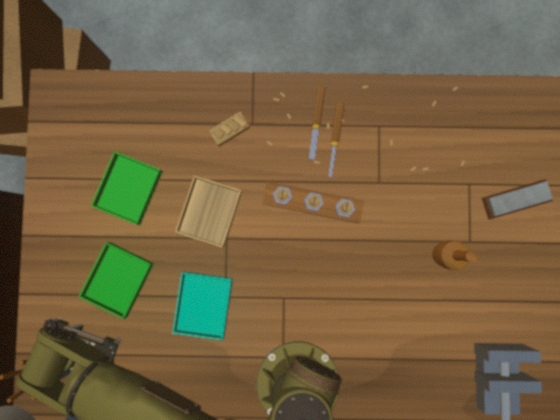

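View pics/scene0.png

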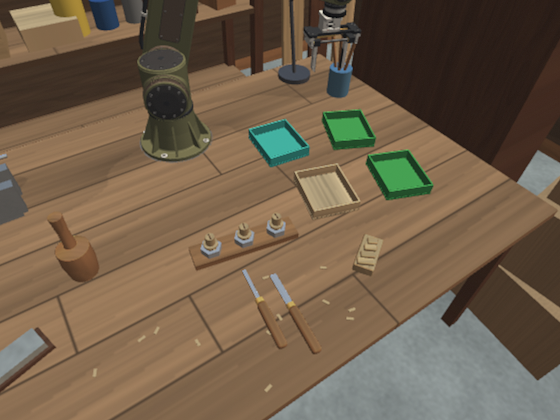

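```bash
python3 - <<'E'
from h import *
import pickle
a=pickle.load(open("a.pkl","rb"));c=a["top"];f=c["frame"];s=a["scene"]
crop=cv2.resize(f[165:255,170:370],None,fx=4,fy=4,interpolation=cv2.INTER_CUBIC)
save("crop1.png",np.vstack([crop,cv2.resize(s["frame"][200:260,180:380],None,fx=4,fy=4,interpolation=cv2.INTER_CUBIC)]))
for u,v in[(282,195),(313,201),(345,208)]: print(onz(c,u,v,79).round(1))
for u,v in[(208,211)]: print(onz(c,u,v,20).round(1))
for u,v in[(191,177),(241,190),(224,247),(177,234)]: print(onz(c,u,v,40).round(1))
for u,v in[(457,255)]: print("mallet",onz(c,u,v,60))
E
```

```text
[554.3  54.7  79. ]
[538.1 -35.3  79. ]
[ 519. -128.   79.]
[508.5 277.5  20. ]
[608.5 327.7  40. ]
[571.4 177.3  40. ]
[401.2 224.3  40. ]
[437.7 364.7  40. ]
mallet [ 387.82342151 -456.59975646   60.        ]
```

View pics/crop1.png

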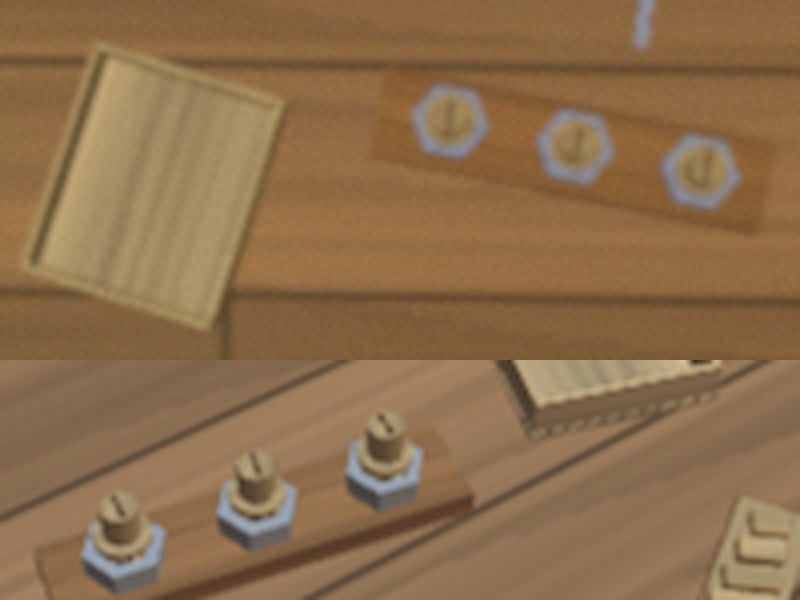

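The top crop shows three screws at full-image pixels (282,195), (313,201) and (345,208). They look alike, so only turning them will tell which are good.

Tray candidates:
- Light plywood at (208,211): this matches the description, and the crop confirms bare plywood.
- Green at (127,188) and (116,280), and cyan at (203,305): look-alikes by colour, so not these.

I'm moving over the first screw now.

>>> jog_arm:
  series:
    - [0.79, -0.97, 0, 0, 0, 0, 0]
    - [0.79, -0.97, 0, 0, 0, 0, 0]
    - [0.79, -0.97, 0, 0, 0, 0, 0]
    - [0.79, -0.97, 0, 0, 0, 0, 0]
    - [0.79, -0.97, 0, 0, 0, 0, 0]

```text
clock: 0.52
eef_pos: [272.0, 402.1, 213.4]
eef_rot: [-3.141, 0.0, 2.814]
wrist_force: [-0.1, 0.5, 0.8]
finger_gap: 94.1
finger_force: 0.0
```

>>> jog_arm:
  series:
    - [0.79, -0.97, 0, 0, 0, 0, 0]
    - [0.79, -0.97, 0, 0, 0, 0, 0]
    - [0.79, -0.97, 0, 0, 0, 0, 0]
    - [0.79, -0.97, 0, 0, 0, 0, 0]
    - [0.79, -0.97, 0, 0, 0, 0, 0]

```text
clock: 0.93
eef_pos: [366.5, 286.1, 213.3]
eef_rot: [-3.141, 0.0, 2.814]
wrist_force: [-0.5, -0.4, 0.4]
finger_gap: 94.3
finger_force: 0.0
```

>>> jog_arm:
  series:
    - [0.79, -0.97, 0, 0, 0, 0, 0]
    - [0.79, -0.97, 0, 0, 0, 0, 0]
    - [0.79, -0.97, 0, 0, 0, 0, 0]
    - [0.79, -0.97, 0, 0, 0, 0, 0]
    - [0.79, -0.97, 0, 0, 0, 0, 0]

```text
clock: 1.35
eef_pos: [461.3, 169.9, 213.0]
eef_rot: [-3.141, -0.0, 2.815]
wrist_force: [0.5, 0.8, -0.6]
finger_gap: 93.7
finger_force: 0.0
```

>>> jog_arm:
  series:
    - [0.79, -0.97, 0, 0, 0, 0, 0]
    - [0.79, -0.97, 0, 0, 0, 0, 0]
    - [0.79, -0.97, 0, 0, 0, 0, 0]
    - [0.79, -0.97, 0, 0, 0, 0, 0]
    - [0.79, -0.97, 0, 0, 0, 0, 0]
    - [0.79, -0.97, 0, 0, 0, 0, 0]

```text
clock: 1.85
eef_pos: [554.2, 56.3, 212.7]
eef_rot: [-3.141, -0.001, 2.817]
wrist_force: [-0.7, 0.3, -0.6]
finger_gap: 94.1
finger_force: 0.0
```

```bash
cat >> h.py <<'E'
from scipy.spatial.transform import Rotation as Ro
def wrist():
    s=manip.read_state(); c=manip.camera("wrist")
    T=np.eye(4);T[:3,:3]=Ro.from_euler("xyz",s["eef_rot"]).as_matrix();T[:3,3]=s["eef_pos"]
    W=np.linalg.inv(T@np.array(c["hand_eye"])); c["R"]=W[:3,:3];c["t"]=W[:3,3]; return s,c
E
python3 - <<'E'
from h import *
import pickle
s,c=wrist(); pickle.dump((s,c),open("w1.pkl","wb")); save("w1.png",c["frame"])
print(c["vfov"],np.round(c["hand_eye"],3).tolist())
for p in[(554.3,54.7,79),(538.1,-35.3,79),(519,-128,79)]: print(proj(c,p))
a=pickle.load(open("a.pkl","rb"))["top"]
h=cv2.cvtColor(a["frame"],cv2.COLOR_RGB2HSV)
m=cv2.inRange(h,(95,25,90),(135,255,255)); m[:180]=0;m[225:]=0;m[:,:255]=0;m[:,370:]=0
m=cv2.morphologyEx(m,cv2.MORPH_CLOSE,np.ones((3,3)))
for k in cv2.findContours(m,cv2.RETR_EXTERNAL,2)[0]:
    if len(k)>8:
        (u,v),r=cv2.minEnclosingCircle(k); M=cv2.moments(cv2.convexHull(k)); u2,v2=M['m10']/M['m00'],M['m01']/M['m00']
        print((u,v),r,onz(a,u2,v2,38).round(1))
E
```

```text
69.37337821703176 [[0.001, -0.961, -0.277, 81.152], [1.0, 0.001, 0.0, 0.236], [-0.0, -0.277, 0.961, -171.906], [0.0, 0.0, 0.0, 1.0]]
(np.float64(276.3173765188405), np.float64(206.10918567477478))
(np.float64(190.5551250365894), np.float64(218.25799529783524))
(np.float64(103.19381398213201), np.float64(228.45417229845782))
```

View pics/w1.png

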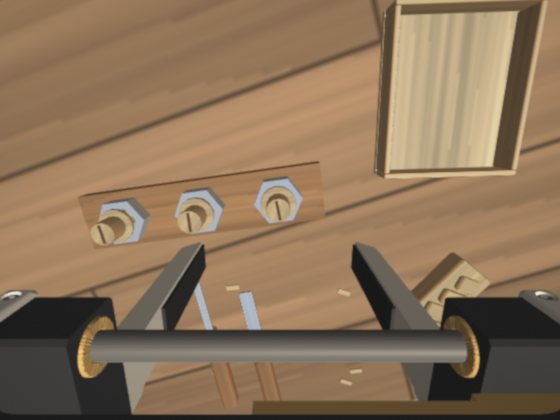

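```bash
python3 - <<'E'
from h import *
import pickle
s,c=pickle.load(open("w1.pkl","rb"))
P=[onz(c,u,v,79)[:2] for u,v in[(277.5,206.5),(190,222),(104,234.5)]]
print(np.round(P,1), np.linalg.norm(P[0]-P[1]),np.linalg.norm(P[1]-P[2]))
Q=[onz(c,u,v,40)[:2] for u,v in[(278.5,200),(200,212),(122,223)]]
print(np.round(Q,1))
for u,v in [(398,5),(547,3),(378,175),(520,173)]: print(onz(c,u,v,40).round(1))
a=pickle.load(open("a.pkl","rb"))["scene"]
for u,v in[(180+384/4,200+54/4),(180+254/4,200+94/4),(180+119/4,200+136/4)]: print(onz(a,u,v,79).round(1))
E
```

```text
[[ 555.1   55.7]
 [ 541.7  -37.5]
 [ 525.4 -130.4]] 94.17458668878376 94.32463407773244
[[ 557.9   56. ]
 [ 542.2  -36.7]
 [ 525.2 -130.3]]
[407.4 230.9  40. ]
[452.5 370.7  40. ]
[566.2 173.   40. ]
[615.4 327.   40. ]
[551.7  60.2  79. ]
[534.9 -33.6  79. ]
[ 518.7 -126.5   79. ]
```

>>> jog_arm:
  series:
    - [0.01, 0, -1, 0, 0, 0, 0]
    - [0.01, 0, -1, 0, 0, 0, 0]
    - [0.01, 0, -1, 0, 0, 0, 0]
    - [0.01, 0, -1, 0, 0, 0, 0]
    - [0.01, 0, -1, 0, 0, 0, 0]

```text
clock: 2.32
eef_pos: [554.5, 57.2, 93.4]
eef_rot: [-3.141, -0.002, 2.819]
wrist_force: [0.6, -0.3, 1.0]
finger_gap: 93.7
finger_force: 0.0
```

>>> jog_arm:
  series:
    - [0, 0, -0.235, 0, 0, 0, 0]
    - [0, 0, -0.235, 0, 0, 0, 0]
    - [0, 0, -0.235, 0, 0, 0, 1]
    - [0, 0, -0.235, 0, 0, 0, 1]
    - [0, 0, -0.235, 0, 0, 0, 1]
    - [0, 0, -0.235, 0, 0, 0, 1]
    - [0, 0, -0.235, 0, 0, 0, 1]
    - [0, 0, -0.235, 0, 0, 0, 1]
  grip_force: 30

```text
clock: 2.98
eef_pos: [555.6, 55.8, 65.8]
eef_rot: [3.141, 0.001, 2.818]
wrist_force: [-0.6, -0.3, 0.2]
finger_gap: 57.7
finger_force: 0.0
```

>>> jog_arm:
  series:
    - [0, 0, 0, 0, 0, 0, 1]
    - [0, 0, 0, 0, 0, 0, 1]
    - [0, 0, 0, 0, 0, 0, 1]
    - [0, 0, 0, 0, 0, 0, 1]
    - [0, 0, 0, 0, 0, 0, 1]
    - [0, 0, 0, 0, 0, 0, 1]
    - [0, 0, 0, 0, 0, 0, 1]
    - [0, 0, 0, 0, 0, 0, 1]

```text
clock: 3.65
eef_pos: [555.4, 55.8, 65.2]
eef_rot: [-3.142, -0.0, 2.818]
wrist_force: [-0.2, -0.5, -0.1]
finger_gap: 25.3
finger_force: 30.0
```

>>> jog_arm:
  series:
    - [0, 0, -0.004, 0, 0, -0.064, 1]
    - [0, 0, -0.008, 0, 0, -0.128, 1]
    - [0, 0, -0.012, 0, 0, -0.19, 1]
    - [0, 0, -0.012, 0, 0, -0.19, 1]

```text
clock: 3.98
eef_pos: [555.5, 55.8, 63.9]
eef_rot: [3.141, 0.0, 2.515]
wrist_force: [0.1, 0.5, 0.4]
finger_gap: 25.3
finger_force: 30.0
```

```bash
cat > st.py <<'E'
from h import *
s=manip.read_state();print(s["eef_pos"].round(1),s["eef_rot"].round(3),"M",s["moment"].round(2),"F",s["wrist_force"].round(1),s["finger_gap"].round(1),s["joints"][5].round(2),"clk",s["clock"])
E
python3 st.py
```

```text
Traceback (most recent call last):
  File "st.py", line 2, in <module>
    s=manip.read_state();print(s["eef_pos"].round(1),s["eef_rot"].round(3),"M",s["moment"].round(2),"F",s["wrist_force"].round(1),s["finger_gap"].round(1),s["joints"][5].round(2),"clk",s["clock"])
                                                                                                                                  ^^^^^^^^^^^^^^^^^^^^^
AttributeError: 'float' object has no attribute 'round'
```

```bash
sed -i 's/s\["finger_gap"\].round(1)/round(s["finger_gap"],1)/;s/s\["joints"\]\[5\].round(2)/round(float(s["joints"][5]),2)/' st.py; python3 st.py
```

```text
[555.5  55.8  63.9] [3.141 0.    2.515] M [ 0.13 -0.06 -0.01] F [0.1 0.5 0.4] 25.3 -0.91 clk 3.9833
```

>>> jog_arm:
  series:
    - [0, 0, -0.004, 0, 0, -0.064, 1]
    - [0, 0, -0.008, 0, 0, -0.128, 1]
    - [0, 0, -0.012, 0, 0, -0.19, 1]
    - [0, 0, -0.014, 0, 0, -0.22, 1]
    - [0, 0, -0.014, 0, 0, -0.22, 1]

```text
clock: 4.4
eef_pos: [556.1, 56.1, 62.6]
eef_rot: [3.14, 0.001, 2.175]
wrist_force: [2.9, 2.4, 1.8]
finger_gap: 25.5
finger_force: 30.0
```

```bash
python3 st.py
```

```text
[556.1  56.1  62.6] [3.140e+00 1.000e-03 2.175e+00] M [ 0.59 -0.77  0.01] F [2.9 2.4 1.8] 25.5 -0.57 clk 4.4
```

>>> jog_arm:
  series:
    - [0, 0, -0.004, 0, 0, -0.064, 1]
    - [0, 0, -0.008, 0, 0, -0.128, 1]
    - [0, 0, -0.012, 0, 0, -0.19, 1]
    - [0, 0, -0.014, 0, 0, -0.22, 1]
    - [0, 0, -0.014, 0, 0, -0.22, 1]

```text
clock: 4.82
eef_pos: [556.8, 56.3, 61.3]
eef_rot: [3.138, 0.0, 1.83]
wrist_force: [6.9, 5.3, 2.8]
finger_gap: 25.4
finger_force: 30.0
```

```bash
python3 st.py; python3 - <<'E'
from h import *
c=manip.camera("scene"); u,v=proj(c,(556,56,60)); u,v=int(u),int(v); print(u,v)
f=c["frame"]
save("s2.png",cv2.resize(f[v-30:v+30,u-100:u+30],None,fx=6,fy=6,interpolation=cv2.INTER_CUBIC))
E
```

```text
[556.8  56.3  61.3] [3.138 0.    1.83 ] M [ 0.96 -1.58  0.11] F [6.9 5.3 2.8] 25.4 -0.22 clk 4.8167
275 219
```

View pics/s2.png

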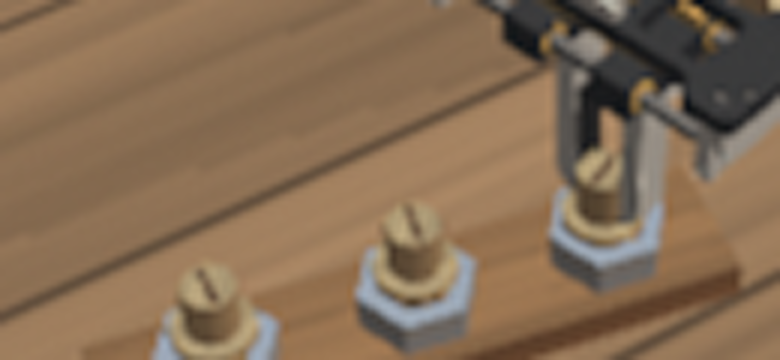

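The crop shows the knob's dark line turned from "\" to "/" and the collar lower on its nut, near (600,220). It has turned freely past 0.9 rad, so this screw is good. I'll run it home and shift slightly to ease the side load.

>>> jog_arm:
  series:
    - [0.012, 0.006, -0.004, 0, 0, -0.064, 1]
    - [0.012, 0.006, -0.008, 0, 0, -0.128, 1]
    - [0.012, 0.006, -0.012, 0, 0, -0.19, 1]
    - [0.012, 0.006, -0.012, 0, 0, -0.19, 1]

```text
clock: 5.2
eef_pos: [557.7, 56.7, 59.5]
eef_rot: [3.139, -0.001, 1.528]
wrist_force: [3.2, 3.4, 1.6]
finger_gap: 25.6
finger_force: 30.0
```

```bash
python3 st.py
```

```text
[557.7  56.7  59.5] [ 3.139e+00 -1.000e-03  1.528e+00] M [ 0.52 -0.99  0.03] F [3.2 3.4 1.6] 25.6 0.08 clk 5.2
```

>>> jog_arm:
  series:
    - [0, 0, -0.003, 0, 0, -0.05, 1]
    - [0, 0, -0.005, 0, 0, -0.08, 1]
    - [0, 0, -0.007, 0, 0, -0.12, 1]
    - [0, 0, -0.007, 0, 0, -0.12, 1]

```text
clock: 5.53
eef_pos: [558.1, 56.6, 58.9]
eef_rot: [3.138, -0.001, 1.342]
wrist_force: [6.6, 2.8, 1.0]
finger_gap: 25.4
finger_force: 30.0
```

```bash
python3 st.py
```

```text
[558.1  56.6  58.9] [ 3.138e+00 -1.000e-03  1.342e+00] M [ 0.36 -1.47  0.07] F [6.6 2.8 1. ] 25.4 0.26 clk 5.5333
```

>>> jog_arm:
  series:
    - [0.006, 0, -0.002, 0, 0, -0.05, 1]
    - [0.006, 0, -0.003, 0, 0, -0.1, 1]
    - [0.006, 0, -0.003, 0, 0, -0.1, 1]

```text
clock: 5.78
eef_pos: [558.9, 56.5, 58.6]
eef_rot: [3.138, -0.001, 1.184]
wrist_force: [6.0, 1.1, 3.1]
finger_gap: 25.3
finger_force: 30.0
```

```bash
python3 st.py
```

```text
[558.9  56.5  58.6] [ 3.138e+00 -1.000e-03  1.184e+00] M [ 0.2  -1.24  0.01] F [6.  1.1 3.1] 25.3 0.42 clk 5.7833
```

>>> jog_arm:
  series:
    - [0, 0, 0, 0, 0, 0, 0]
    - [0, 0, 0, 0, 0, 0, 0]
    - [0, 0, 0, 0, 0, 0, 0]
    - [0, 0, 0, 0, 0, 0, 0]
    - [-0.02, -0.3, 1, 0, 0, 0, 0]
    - [-0.02, -0.3, 1, 0, 0, 0, 0]
    - [-0.02, -0.3, 1, 0, 0, 0, 0]
    - [-0.02, -0.3, 1, 0, 0, 0, 0]

```text
clock: 6.45
eef_pos: [557.5, 18.9, 185.4]
eef_rot: [3.132, -0.003, 1.184]
wrist_force: [0.7, 0.1, 1.1]
finger_gap: 75.0
finger_force: 0.0
```

```bash
python3 - <<'E'
from h import *
import pickle
s,c=wrist(); pickle.dump((s,c),open("w2.pkl","wb"))
print(s["eef_pos"],s["eef_rot"])
sc=manip.camera("scene")["frame"][200:260,180:300]
top=cv2.resize(c["frame"],(560,420))
save("w2.png",np.vstack([top[:280],cv2.resize(sc,(560,280),interpolation=cv2.INTER_CUBIC)]))
for p in [(555.5,55.6),(541.5,-37)]: print([np.round(proj(c,p+(z,)),1) for z in(40,73,79)])
E
```

```text
[557.50097462  18.94503794 185.41409087] [ 3.13164571 -0.00334586  1.18410153]
[array([261.9, 172.4]), array([260.5, 177.6]), array([260.2, 178.7])]
[array([282.4, 252.6]), array([283.1, 265.6]), array([283.3, 268.2])]
```

View pics/w2.png

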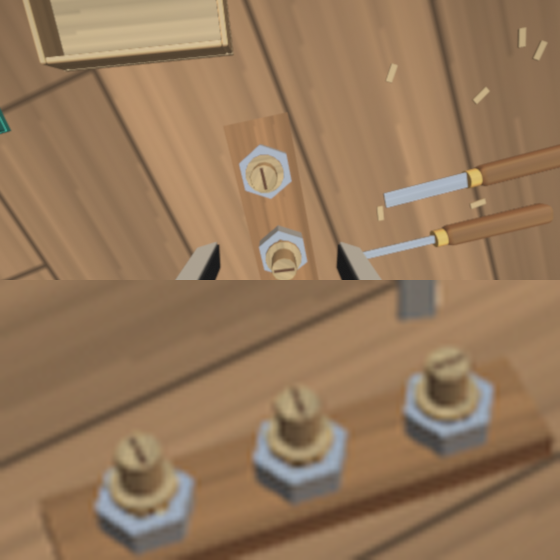

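```bash
cat >> h.py <<'E'
def lineang(c,xy,z,n=""):
    # rectify 30mm patch of plane z, 0.25mm/px; image x=world x, image y=world y
    g=np.arange(-15,15,.25); q=[(-14,-14),(14,-14),(14,14),(-14,14)]
    src=np.float32([proj(c,(xy[0]+a,xy[1]+b,z)) for a,b in q]); dst=np.float32([((a+15)*4,(b+15)*4) for a,b in q])
    I=cv2.warpPerspective(c["frame"],cv2.getPerspectiveTransform(src,dst),(120,120),flags=cv2.INTER_CUBIC)
    g=cv2.cvtColor(I,cv2.COLOR_RGB2GRAY).astype(float); yy,xx=np.mgrid[:120,:120]; r=np.hypot(xx-60,yy-60)<36
    t=np.percentile(g[r],8); m=r&(g<=t); P=np.c_[xx[m],yy[m]].astype(float); P-=np.median(P,0)
    w,V=np.linalg.eigh(P.T@P); a=np.arctan2(V[1,1],V[0,1])%np.pi
    return round(a,3),round(float(np.sqrt(w[1]/w[0])),1),I
E
python3 - <<'E'
from h import *
import pickle
A=pickle.load(open("w1.pkl","rb"))[1];B=pickle.load(open("w2.pkl","rb"))[1]
o=[]
for c,xy,z in[(A,(555.5,56),79),(B,(555.5,56),73),(A,(541.7,-37.5),79),(B,(541.7,-37.5),79)]:
    a,e,I=lineang(c,xy,z);print(a,e);o.append(I)
save("l.png",np.hstack(o))
E
```

```text
3.019 10.1
1.398 12.1
2.886 15.2
2.886 13.2
```

View pics/l.png

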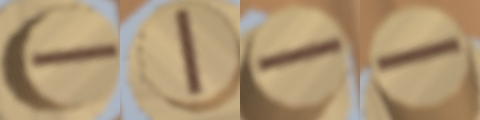

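Rectified pictures show screw 1's line turned by 1.62 rad with almost no slip, and screw 2 unchanged. They put screw 1's axis at about (558,54.7) and screw 2's at (541.4,-39.2). On to screw 2.

>>> jog_arm:
  series:
    - [-0.133, -0.484, 0, 0, 0, 0, 0]
    - [-0.133, -0.484, 0, 0, 0, 0, 0]
    - [-0.133, -0.484, -0.6, 0, 0, 0, 0]
    - [-0.133, -0.484, -0.6, 0, 0, 0, 0]
    - [-0.133, -0.484, -0.6, 0, 0, 0, 0]
    - [-0.133, -0.484, -0.6, 0, 0, 0, 0]
    - [-0.133, -0.484, -0.6, 0, 0, 0, 0]

```text
clock: 7.13
eef_pos: [539.7, -37.3, 106.7]
eef_rot: [3.141, -0.0, 1.185]
wrist_force: [0.7, 0.2, 0.6]
finger_gap: 94.2
finger_force: 0.0
```

```bash
python3 st.py; python3 - <<'E'
from h import *
import pickle
s,c=wrist(); pickle.dump((s,c),open("w3.pkl","wb"))
for z in(73,79): print(np.round(proj(c,(558,54.6,z)),1))
f=c["frame"]; save("w3.png",np.hstack([f,]))
E
```

```text
[539.7 -37.3 106.7] [ 3.141 -0.     1.185] M [-0.08  0.07  0.02] F [0.7 0.2 0.6] 94.2 0.25 clk 7.1333
[251.  106.7]
[250.2 106.1]
```

View pics/w3.png

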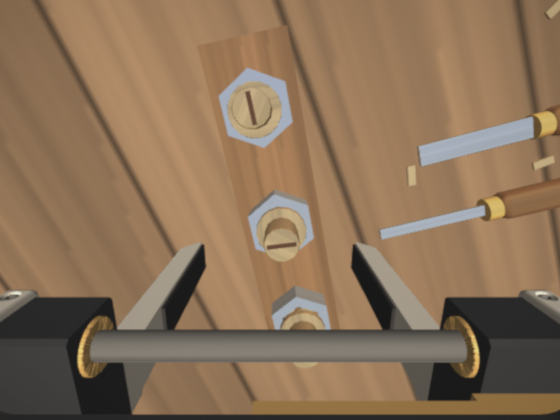

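```bash
python3 - <<'E'
from h import *
import pickle
s,c=pickle.load(open("w3.pkl","rb"))
print(onz(c,282,244.5,79),onz(c,252,107.5,73)); o=[]
print(lineang(c,(558,54.6),73)[:2],lineang(c,(541.5,-39.2),79)[:2])
E
```

```text
[541.94597908 -38.6670688   79.        ] [558.37834192  53.90743916  73.        ]
(np.float64(1.394), 13.7) (np.float64(2.89), 13.8)
```

The picture shows screw 1's collar seated on its nut at (252,108). Screw 2's knob is at (282,245), between the fingers. Now I'll grip it.

>>> jog_arm:
  series:
    - [0.017, -0.013, -0.343, 0, 0, 0, 0]
    - [0.017, -0.013, -0.343, 0, 0, 0, 0.5]
    - [0.017, -0.013, -0.343, 0, 0, 0, 0.5]
    - [0.017, -0.013, -0.343, 0, 0, 0, 1]
    - [0.017, -0.013, -0.343, 0, 0, 0, 1]
    - [0.017, -0.013, -0.343, 0, 0, 0, 1]
    - [0.017, -0.013, -0.343, 0, 0, 0, 1]
    - [0.017, -0.013, -0.343, 0, 0, 0, 1]

```text
clock: 7.85
eef_pos: [541.5, -39.1, 65.4]
eef_rot: [3.141, -0.0, 1.184]
wrist_force: [0.0, 0.7, 0.5]
finger_gap: 50.6
finger_force: 0.0
```

>>> jog_arm:
  series:
    - [0, 0, 0, 0, 0, 0, 1]
    - [0, 0, 0, 0, 0, 0, 1]
    - [0, 0, 0, 0, 0, 0, 1]
    - [0, 0, 0, 0, 0, 0, 1]
    - [0, 0, 0, 0, 0, 0, 1]
    - [0, 0, 0, 0, 0, 0, 1]
    - [0, 0, 0, 0, 0, 0, 1]

```text
clock: 8.43
eef_pos: [541.2, -39.1, 64.6]
eef_rot: [-3.142, 0.0, 1.184]
wrist_force: [0.5, -0.3, 0.4]
finger_gap: 25.5
finger_force: 30.0
```

>>> jog_arm:
  series:
    - [0, 0, -0.004, 0, 0, -0.064, 1]
    - [0, 0, -0.008, 0, 0, -0.128, 1]
    - [0, 0, -0.008, 0, 0, -0.128, 1]

```text
clock: 8.68
eef_pos: [541.2, -39.1, 63.6]
eef_rot: [-3.142, -0.0, 0.978]
wrist_force: [-0.1, -0.3, 1.4]
finger_gap: 25.5
finger_force: 30.0
```

```bash
python3 st.py
```

```text
[541.2 -39.1  63.6] [-3.142 -0.     0.978] M [-0.07  0.03  0.02] F [-0.1 -0.3  1.4] 25.5 0.45 clk 8.6833
```

>>> jog_arm:
  series:
    - [0, 0, -0.004, 0, 0, -0.064, 1]
    - [0, 0, -0.008, 0, 0, -0.128, 1]
    - [0, 0, -0.008, 0, 0, -0.128, 1]

```text
clock: 8.93
eef_pos: [541.4, -39.1, 63.1]
eef_rot: [3.141, -0.0, 0.78]
wrist_force: [-2.5, 0.4, 4.1]
finger_gap: 25.1
finger_force: 30.0
```

```bash
python3 st.py
```

```text
[541.4 -39.1  63.1] [ 3.141 -0.     0.78 ] M [0.01 0.41 0.24] F [-2.5  0.4  4.1] 25.1 0.65 clk 8.9333
```

>>> jog_arm:
  series:
    - [0, 0, -0.004, 0, 0, -0.064, 1]
    - [0, 0, -0.008, 0, 0, -0.128, 1]
    - [0, 0, -0.009, 0, 0, -0.15, 1]
    - [0, 0, -0.009, 0, 0, -0.15, 1]

```text
clock: 9.27
eef_pos: [541.3, -39.2, 62.6]
eef_rot: [3.141, 0.0, 0.548]
wrist_force: [-4.8, 0.0, 12.7]
finger_gap: 25.2
finger_force: 30.0
```

```bash
python3 st.py
```

```text
[541.3 -39.2  62.6] [3.141 0.    0.548] M [-0.09  1.27  0.43] F [-4.8  0.  12.7] 25.2 0.88 clk 9.2667
```

Screw 2 binds: the moment rises to 0.43 N m. I'll turn it back and lift it.

>>> jog_arm:
  series:
    - [0, 0, 0.004, 0, 0, 0.064, 1]
    - [0, 0, 0.008, 0, 0, 0.128, 1]
    - [0, 0, 0.012, 0, 0, 0.192, 1]
    - [0, 0, 0.016, 0, 0, 0.256, 1]
    - [0, 0, 0.016, 0, 0, 0.256, 1]

```text
clock: 9.68
eef_pos: [541.7, -39.4, 64.3]
eef_rot: [3.14, -0.0, 0.959]
wrist_force: [-1.2, 0.2, 5.0]
finger_gap: 25.5
finger_force: 30.0
```

```bash
python3 st.py
```

```text
[541.7 -39.4  64.3] [ 3.14  -0.     0.959] M [-0.39  0.22  0.  ] F [-1.2  0.2  5. ] 25.5 0.47 clk 9.6833
```

>>> jog_arm:
  series:
    - [0, 0, 0.004, 0, 0, 0.05, 1]
    - [0, 0, 0.006, 0, 0, 0.08, 1]
    - [0, 0, 0.006, 0, 0, 0.08, 1]

```text
clock: 9.93
eef_pos: [541.6, -39.4, 64.8]
eef_rot: [3.141, -0.0, 1.08]
wrist_force: [-0.7, -1.2, 5.9]
finger_gap: 25.4
finger_force: 30.0
```

```bash
python3 st.py
```

```text
[541.6 -39.4  64.8] [ 3.141 -0.     1.08 ] M [-0.43  0.24  0.01] F [-0.7 -1.2  5.9] 25.4 0.35 clk 9.9333
```

>>> jog_arm:
  series:
    - [0, 0, 0.02, 0, 0, 0, 1]
    - [0, 0, 0.04, 0, 0, 0, 1]
    - [0, 0, 0.04, 0, 0, 0, 1]

```text
clock: 10.18
eef_pos: [541.3, -39.0, 69.4]
eef_rot: [3.141, -0.0, 1.074]
wrist_force: [0.6, -0.9, -1.2]
finger_gap: 25.8
finger_force: 30.0
```

```bash
python3 st.py
```

```text
[541.3 -39.   69.4] [ 3.141 -0.     1.074] M [-0.04  0.05  0.02] F [ 0.6 -0.9 -1.2] 25.8 0.36 clk 10.1833
```

>>> jog_arm:
  series:
    - [0, 0, 0.2, 0, 0, 0, 1]
    - [0, 0, 0.45, 0, 0, 0, 1]
    - [0, 0, 0.7, 0, 0, 0, 1]
    - [0, 0, 0.7, 0, 0, 0, 1]

```text
clock: 10.52
eef_pos: [543.3, -39.3, 158.6]
eef_rot: [3.134, -0.003, 1.074]
wrist_force: [2.1, 0.3, -0.6]
finger_gap: 25.4
finger_force: 30.0
```

>>> jog_arm:
  series:
    - [-0.02, 0.2, 0, 0, 0, 0, 1]
    - [-0.04, 0.45, 0, 0, 0, 0, 1]
    - [-0.06, 0.7, 0, 0, 0, 0, 1]
    - [-0.09, 0.9, 0, 0, 0, 0, 1]
    - [-0.09, 0.9, 0, 0, 0, 0, 1]

```text
clock: 10.93
eef_pos: [529.5, 72.3, 152.4]
eef_rot: [-3.14, -0.0, 1.077]
wrist_force: [0.3, -0.1, -0.7]
finger_gap: 25.3
finger_force: 30.0
```

>>> jog_arm:
  series:
    - [-0.02, 0.2, 0, 0, 0, 0, 1]
    - [-0.04, 0.45, 0, 0, 0, 0, 1]
    - [-0.06, 0.7, 0, 0, 0, 0, 1]
    - [-0.09, 0.9, 0, 0, 0, 0, 1]
    - [-0.09, 0.9, 0, 0, 0, 0, 1]

```text
clock: 11.35
eef_pos: [518.8, 179.9, 152.4]
eef_rot: [-3.141, -0.0, 1.077]
wrist_force: [0.2, 0.6, -1.6]
finger_gap: 25.5
finger_force: 30.0
```

>>> jog_arm:
  series:
    - [-0.02, 0.2, 0, 0, 0, 0, 1]
    - [-0.04, 0.45, 0, 0, 0, 0, 1]
    - [-0.06, 0.65, 0, 0, 0, 0, 1]
    - [-0.09, 0.8, 0, 0, 0, 0, 1]
    - [-0.09, 0.8, 0, 0, 0, 0, 1]
    - [-0.09, 0.8, 0, 0, 0, 0, 1]

```text
clock: 11.85
eef_pos: [508.7, 272.6, 152.4]
eef_rot: [-3.141, 0.001, 1.075]
wrist_force: [-0.6, 0.0, -2.0]
finger_gap: 25.6
finger_force: 30.0
```

```bash
python3 st.py;  python3 - <<'E'
from h import *
import pickle
s,c=wrist(); pickle.dump((s,c),open("w4.pkl","wb")); f=c["frame"]; save("w4.png",f)
E
```

```text
[508.7 272.6 152.4] [-3.141e+00  1.000e-03  1.075e+00] M [-0.07  0.09 -0.01] F [-0.6  0.  -2. ] 25.6 0.92 clk 11.85
```

View pics/w4.png

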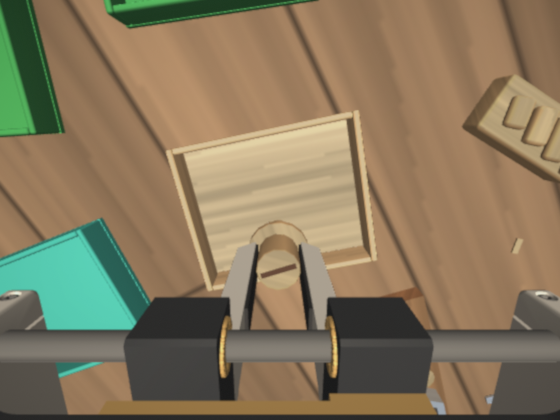

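```bash
python3 - <<'E'
from h import *
import pickle
s,c=pickle.load(open("w4.pkl","rb"))
P=np.array([onz(c,u,v,40) for u,v in[(168,152),(357,113),(376,260),(210,290)]]);print(P.round(0).tolist(),P.mean(0))
E
```

```text
[[446.0, 371.0, 40.0], [614.0, 319.0, 40.0], [572.0, 179.0, 40.0], [404.0, 230.0, 40.0]] [508.89974081 274.85365103  40.        ]
```

The plywood tray's centre is (509,275), and the screw hangs over it. Lowering and releasing.

>>> jog_arm:
  series:
    - [0, 0.015, -0.3, 0, 0, 0, 1]
    - [0, 0.015, -0.55, 0, 0, 0, 1]
    - [0, 0.015, -0.66, 0, 0, 0, 1]
    - [0, 0.015, -0.7, 0, 0, 0, 1]
    - [0, 0.015, -0.715, 0, 0, 0, 1]
    - [0, 0.015, -0.715, 0, 0, 0, 1]

```text
clock: 12.4
eef_pos: [509.4, 274.1, 67.9]
eef_rot: [3.141, -0.001, 1.073]
wrist_force: [0.5, 0.6, -0.3]
finger_gap: 25.4
finger_force: 30.0
```

>>> jog_arm:
  series:
    - [0, 0, 0, 0, 0, 0, 0]
    - [0, 0, 0, 0, 0, 0, 0]
    - [0, 0, 0, 0, 0, 0, 0]
    - [0, 0, 0, 0, 0, 0, 0]
    - [0, 0, 0, 0, 0, 0, 0]
    - [0, 0, 0, 0, 0, 0, 0]
    - [0, 0, 0.2, 0, 0, 0, 0]
    - [0, 0, 0.5, 0, 0, 0, 0]

```text
clock: 13.07
eef_pos: [507.3, 274.0, 125.1]
eef_rot: [-3.138, 0.005, 1.074]
wrist_force: [-0.1, 0.3, 0.5]
finger_gap: 75.4
finger_force: 0.0
```

>>> jog_arm:
  series:
    - [0, 0, 0.3, 0, 0, 0, 0]
    - [0.036, -0.85, 0.3, 0, 0, 0, 0]
    - [0.036, -0.85, 0.3, 0, 0, 0, 0]
    - [0.036, -0.85, 0.3, 0, 0, 0, 0]
    - [0.036, -0.85, 0.3, 0, 0, 0, 0]

```text
clock: 13.48
eef_pos: [513.4, 169.5, 163.7]
eef_rot: [3.141, 0.0, 1.071]
wrist_force: [0.1, -0.1, -0.0]
finger_gap: 93.9
finger_force: 0.0
```

>>> jog_arm:
  series:
    - [0.036, -0.85, 0, 0, 0, 0, 0]
    - [0.036, -0.85, 0, 0, 0, 0, 0]
    - [0.036, -0.85, 0, 0, 0, 0, 0]
    - [0.036, -0.85, 0, 0, 0, 0, 0]

```text
clock: 13.82
eef_pos: [517.7, 68.1, 163.4]
eef_rot: [3.141, 0.0, 1.071]
wrist_force: [-0.9, -0.4, 0.4]
finger_gap: 94.2
finger_force: 0.0
```

>>> jog_arm:
  series:
    - [0.036, -0.85, 0, 0, 0, 0, 0]
    - [0.036, -0.85, 0, 0, 0, 0, 0]
    - [0.036, -0.85, 0, 0, 0, 0, 0]
    - [0.036, -0.85, 0, 0, 0, 0, 0]

```text
clock: 14.15
eef_pos: [522.1, -33.5, 163.3]
eef_rot: [3.141, 0.0, 1.072]
wrist_force: [0.8, 0.6, -0.1]
finger_gap: 93.8
finger_force: 0.0
```

>>> jog_arm:
  series:
    - [0.036, -0.85, 0, 0, 0, 0, 0]
    - [0.036, -0.85, 0, 0, 0, 0, 0]
    - [0.036, -0.85, 0, 0, 0, 0, 0]
    - [0.036, -0.85, 0, 0, 0, 0, 0]
    - [0.036, -0.85, 0, 0, 0, 0, 0]
    - [0.036, -0.85, 0, 0, 0, 0, 0]

```text
clock: 14.65
eef_pos: [526.4, -131.8, 163.2]
eef_rot: [-3.141, -0.0, 1.075]
wrist_force: [-0.1, -0.5, 0.3]
finger_gap: 93.8
finger_force: 0.0
```

```bash
python3 st.py;  python3 - <<'E'
from h import *
import pickle
s,c=wrist(); pickle.dump((s,c),open("w5.pkl","wb"))
f=c["frame"].copy()
sc=manip.camera("scene"); pickle.dump(sc,open("s5.pkl","wb"))
save("w5.png",np.vstack([f[:330],cv2.resize(sc["frame"][150:270,180:380],None,fx=2.8,fy=2.2,interpolation=cv2.INTER_CUBIC)[:,:560]]))
for z in (40,79): print(proj(c,(525.3,-133,z)))
print(proj(c,(558,54.6,73)),lineang(c,(558,54.6),73)[:2],lineang(c,(525.3,-133),79)[:2])
E
```

```text
[ 526.4 -131.8  163.2] [-3.141 -0.     1.075] M [-0.07  0.08  0.  ] F [-0.1 -0.5  0.3] 93.8 0.18 clk 14.65
(np.float64(277.90226498905224), np.float64(209.58549207350646))
(np.float64(277.8716054244549), np.float64(221.4447038118248))
(np.float64(196.52820343263886), np.float64(-13.280572255157551)) (np.float64(2.651), 1.0) (np.float64(2.986), 13.2)
```

View pics/w5.png

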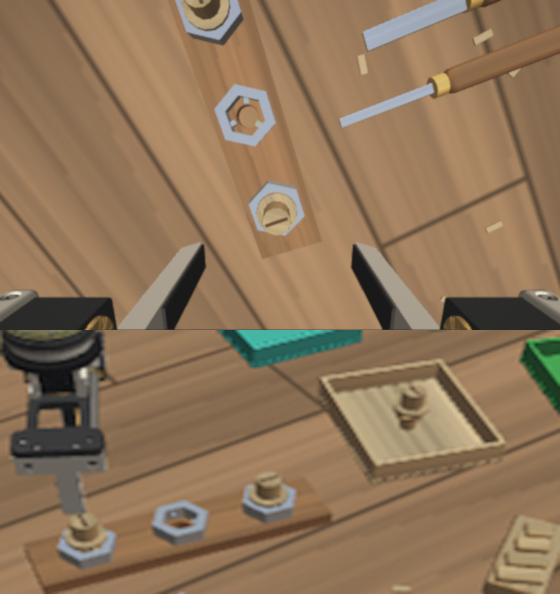

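The tray now holds screw 2, standing at about (410,400). The middle nut is empty and screw 1's collar is down. Screw 3's knob at (277,222) matches the predicted position.

>>> jog_arm:
  series:
    - [-0.01, -0.01, -0.3, 0, 0, 0, 0]
    - [-0.01, -0.01, -0.6, 0, 0, 0, 0]
    - [-0.01, -0.01, -0.815, 0, 0, 0, 0]
    - [-0.01, -0.01, -0.815, 0, 0, 0, 0]
    - [-0.01, -0.01, -0.815, 0, 0, 0, 0.5]
    - [-0.01, -0.01, -0.815, 0, 0, 0, 0.6]
    - [-0.01, -0.01, -0.815, 0, 0, 0, 1]
    - [-0.01, -0.01, -0.815, 0, 0, 0, 1]

```text
clock: 15.42
eef_pos: [525.7, -134.6, 67.2]
eef_rot: [3.139, -0.0, 1.074]
wrist_force: [-0.4, 0.6, 0.4]
finger_gap: 70.9
finger_force: 0.0
```

>>> jog_arm:
  series:
    - [0, 0, 0, 0, 0, 0, 1]
    - [0, 0, 0, 0, 0, 0, 1]
    - [0, 0, 0, 0, 0, 0, 1]
    - [0, 0, 0, 0, 0, 0, 1]
    - [0, 0, 0, 0, 0, 0, 1]
    - [0, 0, 0, 0, 0, 0, 1]
    - [0, 0, 0, 0, 0, 0, 1]
    - [0, 0, 0, 0, 0, 0, 1]

```text
clock: 16.08
eef_pos: [524.9, -134.6, 65.5]
eef_rot: [-3.142, 0.0, 1.074]
wrist_force: [-0.5, 0.6, -0.0]
finger_gap: 25.2
finger_force: 29.8
```

>>> jog_arm:
  series:
    - [0, 0, -0.004, 0, 0, -0.064, 1]
    - [0, 0, -0.008, 0, 0, -0.128, 1]
    - [0, 0, -0.012, 0, 0, -0.192, 1]
    - [0, 0, -0.012, 0, 0, -0.192, 1]

```text
clock: 16.42
eef_pos: [525.1, -134.6, 64.2]
eef_rot: [3.141, -0.0, 0.768]
wrist_force: [-0.4, 0.1, 1.5]
finger_gap: 25.6
finger_force: 29.8
```

```bash
python3 st.py
```

```text
[ 525.1 -134.6   64.2] [ 3.141 -0.     0.768] M [-0.13  0.17  0.02] F [-0.4  0.1  1.5] 25.6 0.48 clk 16.4167
```

>>> jog_arm:
  series:
    - [0, 0, -0.004, 0, 0, -0.064, 1]
    - [0, 0, -0.008, 0, 0, -0.128, 1]
    - [0, 0, -0.012, 0, 0, -0.192, 1]
    - [0, 0, -0.012, 0, 0, -0.192, 1]

```text
clock: 16.75
eef_pos: [525.0, -134.5, 62.8]
eef_rot: [3.141, -0.0, 0.47]
wrist_force: [-0.8, -0.0, 3.4]
finger_gap: 25.4
finger_force: 29.9
```

```bash
python3 st.py
```

```text
[ 525.  -134.5   62.8] [ 3.141 -0.     0.47 ] M [-0.01  0.37  0.  ] F [-0.8 -0.   3.4] 25.4 0.78 clk 16.75
```

>>> jog_arm:
  series:
    - [0, 0.004, -0.004, 0, 0, -0.064, 1]
    - [0, 0.004, -0.006, 0, 0, -0.1, 1]
    - [0, 0.004, -0.006, 0, 0, -0.1, 1]

```text
clock: 17.0
eef_pos: [525.1, -134.0, 62.3]
eef_rot: [3.141, -0.0, 0.317]
wrist_force: [-1.0, 0.6, 5.4]
finger_gap: 25.4
finger_force: 29.9
```

```bash
python3 st.py
```

```text
[ 525.1 -134.    62.3] [ 3.141 -0.     0.317] M [0.02 0.37 0.05] F [-1.   0.6  5.4] 25.4 0.94 clk 17.0
```

>>> jog_arm:
  series:
    - [0, 0, -0.003, 0, 0, -0.064, 1]
    - [0, 0, -0.007, 0, 0, -0.128, 1]
    - [0, 0, -0.01, 0, 0, -0.192, 1]
    - [0, 0, -0.014, 0, 0, -0.256, 1]
    - [0, 0, -0.016, 0, 0, -0.29, 1]
    - [0, 0, -0.016, 0, 0, -0.29, 1]

```text
clock: 17.5
eef_pos: [524.8, -133.9, 60.2]
eef_rot: [-3.141, 0.0, -0.139]
wrist_force: [-1.8, 1.8, 5.2]
finger_gap: 25.3
finger_force: 29.9
```

```bash
python3 st.py
```

```text
[ 524.8 -133.9   60.2] [-3.141  0.    -0.139] M [0.34 0.64 0.04] F [-1.8  1.8  5.2] 25.3 1.39 clk 17.5
```

>>> jog_arm:
  series:
    - [0, 0, -0.003, 0, 0, -0.06, 1]
    - [0, 0, -0.006, 0, 0, -0.11, 1]
    - [0, 0, -0.006, 0, 0, -0.11, 1]

```text
clock: 17.75
eef_pos: [524.8, -133.7, 59.5]
eef_rot: [-3.141, 0.001, -0.313]
wrist_force: [-2.4, 3.2, 6.8]
finger_gap: 25.6
finger_force: 29.9
```

```bash
python3 st.py
```

```text
[ 524.8 -133.7   59.5] [-3.141e+00  1.000e-03 -3.130e-01] M [0.56 0.83 0.04] F [-2.4  3.2  6.8] 25.6 1.57 clk 17.75
```

>>> jog_arm:
  series:
    - [0, 0, -0.003, 0, 0, -0.06, 1]
    - [0, 0, -0.004, 0, 0, -0.11, 1]
    - [0, 0, -0.004, 0, 0, -0.11, 1]

```text
clock: 18.0
eef_pos: [524.9, -133.4, 59.4]
eef_rot: [-3.141, 0.001, -0.485]
wrist_force: [-4.1, 7.0, 12.2]
finger_gap: 25.1
finger_force: 29.9
```

```bash
python3 st.py
```

```text
[ 524.9 -133.4   59.4] [-3.141e+00  1.000e-03 -4.850e-01] M [1.17 1.17 0.13] F [-4.1  7.  12.2] 25.1 1.74 clk 18.0
```

>>> jog_arm:
  series:
    - [0, 0.006, 0, 0, 0, -0.05, 1]
    - [0, 0.006, 0, 0, 0, -0.1, 1]
    - [0, 0.006, 0, 0, 0, -0.1, 1]

```text
clock: 18.25
eef_pos: [524.6, -132.7, 59.1]
eef_rot: [-3.141, 0.001, -0.642]
wrist_force: [-4.5, 5.3, 9.6]
finger_gap: 25.5
finger_force: 29.9
```

```bash
python3 st.py
```

```text
[ 524.6 -132.7   59.1] [-3.141e+00  1.000e-03 -6.420e-01] M [0.98 1.31 0.08] F [-4.5  5.3  9.6] 25.5 1.9 clk 18.25
```

>>> jog_arm:
  series:
    - [0, 0, 0, 0, 0, 0, 0]
    - [0, 0, 0, 0, 0, 0, 0]
    - [0, 0, 0, 0, 0, 0, 0]
    - [0, 0, 0, 0, 0, 0, 0]
    - [0, 0, 0, 0, 0, 0, 0]
    - [-0.04, 0.3, 0.9, 0, 0, 0, 0]
    - [-0.04, 0.3, 0.9, 0, 0, 0, 0]
    - [-0.04, 0.3, 0.9, 0, 0, 0, 0]

```text
clock: 18.92
eef_pos: [520.2, -96.8, 169.4]
eef_rot: [-3.141, -0.001, -0.643]
wrist_force: [1.4, -0.4, 1.0]
finger_gap: 75.3
finger_force: 0.0
```

>>> jog_arm:
  series:
    - [0, 0, 0, 0, 0, 0, 0]
    - [0, 0, 0, 0, 0, 0, 0]

```text
clock: 19.08
eef_pos: [520.7, -97.2, 168.1]
eef_rot: [-3.14, -0.003, -0.643]
wrist_force: [-0.0, -0.9, -0.6]
finger_gap: 88.7
finger_force: 0.0
```

```bash
python3 st.py; python3 - <<'E'
from h import *
import pickle
s,c=wrist(); pickle.dump((s,c),open("w6.pkl","wb"))
A=pickle.load(open("w5.pkl","rb"))[1]
for p in [(558,54.6,73),(525.3,-133.5,73)]: print(proj(c,p))
print(lineang(A,(525.3,-133),79)[:2],lineang(c,(525.3,-133.5),73)[:2],lineang(c,(558,54.6),73)[:2])
E
```

```text
[520.7 -97.2 168.1] [-3.14e+00 -3.00e-03 -6.43e-01] M [ 0.01  0.17 -0.05] F [-0.  -0.9 -0.6] 88.7 1.96 clk 19.0833
(np.float64(130.58758090125804), np.float64(275.7096450604109))
(np.float64(307.6012595324524), np.float64(188.6898765803013))
(np.float64(2.986), 13.2) (np.float64(1.304), 14.9) (np.float64(1.409), 14.8)
```

>>> jog_arm:
  series:
    - [0.3, 0.9, 0.3, 0, 0, 0, 0]
    - [0.3, 0.9, 0.3, 0, 0, 0, 0]
    - [0.3, 0.9, 0.3, 0, 0, 0, 0]
    - [0.3, 0.9, 0.3, 0, 0, 0, 0]
    - [0.3, 0.9, 0.3, 0, 0, 0, 0]

```text
clock: 19.55
eef_pos: [556.1, 11.5, 201.3]
eef_rot: [3.14, 0.002, -0.642]
wrist_force: [-0.2, -0.2, 0.3]
finger_gap: 93.6
finger_force: 0.0
```

>>> jog_arm:
  series:
    - [0, 0, 0, 0, 0, 0, 0]
    - [0, 0, 0, 0, 0, 0, 0]
    - [0, 0, 0, 0, 0, 0, 0]

```text
clock: 19.8
eef_pos: [555.7, 9.5, 201.9]
eef_rot: [3.141, 0.001, -0.646]
wrist_force: [-0.2, -0.4, -1.1]
finger_gap: 94.4
finger_force: 0.0
```

```bash
cat >> h.py <<'E'
def lray(c,xy,z):
    for _ in range(3):
        a,e,I=lineang(c,xy,z); g=cv2.GaussianBlur(cv2.cvtColor(I,cv2.COLOR_RGB2GRAY),(0,0),1).astype(float)
        yy,xx=np.mgrid[:120,:120]; r=np.hypot(xx-60,yy-60)<44
        m=(r&(g<np.percentile(g[r],50)*.7)).astype(np.uint8); n,L,S,C=cv2.connectedComponentsWithStats(m)
        k=min(range(1,n),key=lambda i:np.hypot(*(C[i]-60)) if S[i,4]>80 else 99)
        rc=cv2.minAreaRect(np.argwhere(L==k)[:,::-1].astype(np.float32)); ce=rc[0]
        xy=(xy[0]+(ce[0]-60)/4,xy[1]+(ce[1]-60)/4)
    o=-c["R"].T@c["t"]; d=np.array([*xy,z])-o; return o,d/np.linalg.norm(d),np.round(xy,1),np.round(np.array(rc[1])/4,1)
def tri(L):
    A=sum(np.eye(3)-np.outer(d,d) for o,d,*_ in L); b=sum((np.eye(3)-np.outer(d,d))@o for o,d,*_ in L)
    return np.linalg.solve(A,b)
E
python3 - <<'E'
from h import *
import pickle
W={i:pickle.load(open(f"w{i}.pkl","rb"))[1] for i in(1,2,3,5,6)}
s,W[7]=wrist(); pickle.dump((s,W[7]),open("w7.pkl","wb")); print(s["eef_pos"],s["eef_rot"])
for n,xy,z,v in[("s2 start",(541.5,-39),79,(1,2,3)),("s3 start",(525.3,-133),79,(1,5)),("s1 end",(558,54.6),73,(2,3,6,7)),("s3 end",(525.3,-133.3),73,(6,7))]:
    L=[]
    for i in v:
        try:
            q=lray(W[i],xy,z);L.append(q);print(n,i,q[2],q[3],np.round(q[1],2))
        except Exception as e: print(n,i,e)
    if len(L)>1: print(n,tri(L).round(1))
E
```

```text
[555.70194531   9.52062815 201.94729641] [ 3.14076704e+00  1.08460907e-03 -6.45756863e-01]
s2 start 1 [541.6 -39. ] [ 2.6 20.3] [ 0.19 -0.36 -0.91]
s2 start 2 [541.3 -39. ] [ 2.7 20.1] [-0.14 -0.43 -0.89]
s2 start 3 [541.2 -39.1] [ 2.8 20.6] [-0.13 -0.36 -0.92]
s2 start [541.4 -38.6  79.9]
s3 start 1 [ 524.4 -133.1] [ 2.8 20.3] [ 0.12 -0.57 -0.81]
s3 start 5 [ 523.7 -132.6] [ 2.7 20.4] [-0.15 -0.27 -0.95]
s3 start [ 524.  -132.    80.6]
s1 end 2 [557.5  53.8] [20.3  2.5] [-0.1  -0.14 -0.99]
s1 end 3 [557.5  54. ] [20.6  2.6] [-0.06  0.08 -1.  ]
s1 end 6 [557.1  54.5] [20.8  2.5] [-0.08  0.6  -0.8 ]
s1 end 7 [557.3  54.2] [20.2  2.6] [-0.2   0.29 -0.94]
s1 end [557.5  53.9  73.7]
s3 end 6 [ 524.7 -132.8] [20.3  2.6] [-0.22  0.05 -0.97]
s3 end 7 [ 524.8 -133.2] [20.3  2.7] [-0.29 -0.29 -0.91]
s3 end [ 525.1 -132.8   74.1]
```

Triangulated knob tops are at 73.7 and 74.1 mm, against 79.9 and 80.6 at the start. With about 1 mm of bias, that puts both collars on their nuts (73 nominal). The third screw is standing in the tray, so I'm handing the job in.

```bash
python3 -c "
from cell import manip
print(manip.sign_off())"
```

```text
the job is handed in; nothing more can be done
None
```

The job is handed in: the two outer screws turned freely and are run home with collars down, and the middle one bound, so I took it out and it now stands in the plywood scrap tray.

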